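# Cure the rocking corner of a balance plate

### The arm

A 7-joint arm with a two-finger parallel gripper is mounted at the origin on the work surface; the furniture and walls round the work are solid. World frame = base frame: x ahead of the robot, y to its left, z up, the work surface at z = 0. Lengths are in m, angles in rad, forces in N, time in s.
With the tool pointing down it reaches from about 0.4 to 0.9 m from the base axis. Payload 5.6 kg.
Tool frame: the origin (TCP) lies at the very end of the fingers, on their centre line; the grasp point (between the pads) lies grip_point_offset behind it (grip_point_offset is the distance from the TCP to the grasp point, in m); z points along the fingers, y is the line along which they close (so a half turn about z gives the same grasp; the last joint's range is limited). The gripper opens to 92 mm and grips with 3 to 60 N. Pads are 20 mm wide; open, the fingers measure 128 mm over their backs; the gripper's body (75 mm by 189 mm) begins 69 mm behind the grasp point.
Start: joints at [-1.156, 0.468, -0.012, 1.603, 0.006, 1.071, -0.056], TCP at [0.287, 0.583, 0.215] pointing down, gripper open.
Joint ranges: [-2.53, 2.53], [-0.31, 2.02], [-1.57, 1.55], [0.28, 2.44], [-1.29, 4.43], [0.15, 1.84], [-2.92, 2.92]. Speed limits (rad/s): [2.57, 2.57, 3.14, 3.14, 3.14, 3.14, 3.14].

### API

Orientations are given as a unit quaternion [x, y, z, w].
In Python, from cell import * gives the robot as it stands.
- The arm moves only by the tool move_arm, never from a script. Its argument "commands" is a list of rows, each an object with "xyz": the shift along the tool's x, y, z in m, a list of three; "yaw": the turn about the tool's z in degrees; "gripper": the closure, from -1 (fully open) to 1 (shut). In form: [{"xyz": [x, y, z], "yaw": yaw, "gripper": gripper}, ...]. A call has 1 to 5 rows; each row shifts and turns the commanded pose from where the row before left it, along the tool's axes as they then stand; what a row does not reach is not made up. A row lasts 1/10 s, in which the tool goes at most 50 mm and 8.59 degrees, less where a joint would pass 70% of its speed; a pose out of reach is approached as far as the arm can. A call is refused whole if a number of a shift passes 0.05 or a number of a turn 8.59, either way. A call with a gripper value outside its range is refused whole. The fingers move at their own pace and stop on an object; "newtons" is the grip in N (left out, the last holds). Time passes only in rows, so rows that do not move let the fingers close. It gives the time, the measured TCP pose, the force, the opening and the grip force at its end, in the units of the state.
- state(): the state, without advancing time (a new reading comes with each control period).
- get_image(name): name is "side" or "top"; returns (picture, depth): 480x640x3 uint8, red, green, blue; 480x640 float32, m along the optical axis (not along the pixel's ray), 0 where there is no reading.
- calibration(name): a dict with "fx", "fy", "cx", "cy" (pixels), "R" (3x3) and "t" (3): a world point X has camera coordinates R X + t. Camera axes: x right, y down, z forward; pixel columns grow to the right and rows downward; lengths in m; the calibration is good to about 2 mm. A picture is of the moment at which its call begins. calibration takes no time and is no camera call.
- finish_job(): hands the job in; it is judged then, once.
Trained networks look in the newest picture that a camera, given by its name, has taken for a name from the list of things; names that differ only in an ending like _2 or _b are one class to them, and where a whole thing is asked for, a point or a joint stands for the part that bears it (a point fixed in the world has none). Each returns a list of dicts, best first, with "conf" (0 to 1); they miss things now and then, are a little off and sometimes report something else, mostly with a low value. They report only what shows in the picture. A call takes as long as a camera call.
- recognise(camera, label): "box" ([left, top, right, bottom] as shares, 0 to 1, of the picture: columns of its width, rows of its height, round what is visible of it).
The state is a dict: "time_s": time; "qpos": joint angles; "dq": joint speeds; "joint_torque": joint torques, N m; "eef_pos": TCP position; "ee_rot": TCP orientation; "ft_force": force on the tool from outside, world axes, zero at the start; "ft_torque": the same for the moment, N m; "width": opening from 0.0 (shut) to 1.0 (fully open); "gripper_force": force on a finger pad.
Only numpy, scipy, OpenCV 4.12 (cv2) and the standard library are available. Lean on these libraries where they do the work, as an engineer would, in place of code of your own. Each camera call takes 0.05 s, during which the arm holds its last target. There are 200 camera calls.

### The job

The kitchen scale reads badly because the balance plate under it rocks: one of the plate's four corner lugs is not supported. With the fingertips press down on the lugs, one after another, until you find the one that gives, then press the standing shim lever in front of that lug flat down to its stop, so that the plate stands firm and level. Leave the other three shim levers standing, and do not lift or shift anything: the scale and the things round it stay where they are.

Things in the scene. Friction and masses are not known exactly. Their poses are not given: they have to be found in the camera images.
- base: grey steel base slab, 196 (x) by 312 (y) by 10 mm, fixed on the table; origin under its middle. In its middle the aluminium balance plate is bolted on through a springy rubber mount: the plate cannot slide or lift, only tilt by up to 0.04 rad. Axes of slab and plate: z up, x away from the robot (turned by up to 0.12 rad), y to the left.
- plate_top (a point): middle of the plate's top face, 40 mm above the table. Plate 160 (x) by 206 (y) by 10 mm with four corner lugs on four stands. At rest it is level: three lugs rest on their stands, the fourth hangs 4 mm over its short one; which one differs from run to run. Pressed, that lug goes down 4 mm against 5 N (8 N is ample) and springs back; a supported lug gives under 1 mm.
- lug_near_left (a point): middle of the top face of the plate's near left lug, at x -60, y 130 mm from the plate's middle: a flat ear, 36 (x) by 50 (y) by 10 mm, sticking out sideways; its axes are the plate's. Its own shim lever is in front of it (-x side).
- lug_near_right (a point): middle of the top face of the plate's near right lug, at x -60, y -130 mm from the plate's middle: a flat ear, 36 (x) by 50 (y) by 10 mm, sticking out sideways; its axes are the plate's. Its own shim lever is in front of it (-x side).
- lug_far_left (a point): middle of the top face of the plate's far left lug, at x 60, y 130 mm from the plate's middle: a flat ear, 36 (x) by 50 (y) by 10 mm, sticking out sideways; its axes are the plate's. Its own shim lever is in front of it (-x side).
- lug_far_right (a point): middle of the top face of the plate's far right lug, at x 60, y -130 mm from the plate's middle: a flat ear, 36 (x) by 50 (y) by 10 mm, sticking out sideways; its axes are the plate's. Its own shim lever is in front of it (-x side).
- shim_a (a joint): how far one of the four shim levers is pressed, rad: 0 standing, 0.40 flat on its stop; starts at 0 to 0.03. Which corner it is at differs from run to run. Plain steel tab 20 mm wide, 48 mm long, hinged along y 26 mm in front of its lug's middle; standing, it slopes up toward the robot, its free end 72 mm in front of the lug's middle, 14 to 18 mm above the plate's top. All four are alike.
- shim_b (a joint): how far one of the four shim levers is pressed, rad: 0 standing, 0.40 flat on its stop; starts at 0 to 0.03. Which corner it is at differs from run to run. Press it straight down 66 mm in front of (-x, same y) its lug's middle: it turns under about 9 N (12 to 18 N is ample) to a hard stop, and stays where it is left. All four are alike.
- shim_c (a joint): how far one of the four shim levers is pressed, rad: 0 standing, 0.40 flat on its stop; starts at 0 to 0.03. Which corner it is at differs from run to run. Flat, its tab is level; at the lug that rocks it is then flush with the plate's top and its tongue fills the gap under the lug. All four are alike.
- shim_d (a joint): how far one of the four shim levers is pressed, rad: 0 standing, 0.40 flat on its stop; starts at 0 to 0.03. Which corner it is at differs from run to run. At a supported lug it jams under the lug about half-way down, or tips the whole plate, and must not be pressed.
- scale_mid (a point): middle of the white kitchen scale that stands on the plate, 138 (x) by 194 (y) by 36 mm; this point is 18 mm above its underside. Loose; to be left where it is.
- cup_mid (a point): middle of a closed sample cup, 44 mm wide and 76 mm tall, that stands on the scale's pan; point 38 mm above its underside. Bystander.
- dropper_mid (a point): middle of a dropper bottle, 28 mm wide and 73 mm tall, standing in front of the plate; point 36 mm above its underside. Bystander.
- vial_mid (a point): middle of a small open vial, 24 mm wide and 26 mm tall, standing in front of the plate; point 13 mm above its underside. Bystander.
- forceps_mid (a point): middle of a pair of forceps, 12 by 125 by 9 mm, lying left of the plate; point 4.5 mm above the table. Bystander.

How it is judged:
By the outcome, as a careful person would: the job done as asked, in the order asked, and still so for the second after the job is handed in, with the robot touching nothing.
It also fails if it takes over 58 s, if anything falls off the work surface, if the arm or the gripper's body presses on something with over 40 N, if the wrist force passes 120 N, or if a joint passes its speed limit or range.

## Working session

There is one attempt and no reset: what is moved stays moved. The work goes in short steps, Python scripts to look and compute and a tool call to move; the robot and the scene stay as the last step left them, time stands still between calls to the robot, and variables do not carry over. Pictures are saved under pics/ and viewed, at most 10 in all, crops included, and the job is handed in when it is done.

Besides the shell and the picture viewer there is one more tool, called after "Call:" as name(argument=value, ...), one argument or row to a line, values as JSON. move_arm: Moves the arm, as the interface text tells. Its arguments: {"type":"object","properties":{"commands":{"type":"array"},"newtons":{"type":"number"}},"required":["commands"]}

```bash
mkdir -p pics; ls; python3 - <<'E'
from cell import *
import cv2,numpy as np
s=state();print(s)
for n in("top","side"):
    p,d=get_image(n);cv2.imwrite(f"pics/{n}0.png",p[:,:,::-1]);np.save(f"{n}0.npy",d)
    print(n,calibration(n))
E
```

```text
pics
{'time_s': 0.0, 'qpos': array([-1.15598414,  0.46834495, -0.01158445,  1.60361451,  0.00602217,
        1.07141905, -0.05632117]), 'dq': array([-6.76382207e-04, -1.00734924e-03,  2.54595609e-04,  5.77267956e-06,
       -5.38567316e-04, -3.50813770e-04,  9.28995500e-04]), 'joint_torque': array([-9.65741083e-05, -5.20568168e+01, -1.24437228e-02, -2.43757761e+01,
       -5.66104311e-02,  1.72257278e-02,  1.57075337e-04]), 'eef_pos': array([0.28711233, 0.58250074, 0.21366504]), 'ee_rot': array([ 2.26956490e-01,  9.73904505e-01, -8.67158484e-04, -1.24590063e-04]), 'ft_force': array([-0.30697582, -0.01083843,  0.28077467]), 'ft_torque': array([-0.0091605 ,  0.02883112,  0.00495697]), 'gripper_force': 0.0, 'width': 1.0011956357190488}
top {'fx': 437.1394357152966, 'fy': 437.1394357152966, 'cx': 317.9468328529863, 'cy': 236.82107894410322, 'R': array([[ 0.01277777, -0.99989371, -0.00702122],
       [-0.99109005, -0.01173362, -0.13267566],
       [ 0.13257918,  0.00865396, -0.99113464]]), 't': array([0.05521875, 0.55117907, 0.85531375])}
side {'fx': 558.5966827131685, 'fy': 558.5966827131685, 'cx': 320.12681534891897, 'cy': 238.46575227681828, 'R': array([[ 0.98455512, -0.17507168, -0.0010624 ],
       [-0.10411761, -0.58062874, -0.80748361],
       [ 0.14075066,  0.79512274, -0.58988904]]), 't': array([-0.51262913,  0.16562358,  0.76523863])}
```

View pics/top0.png

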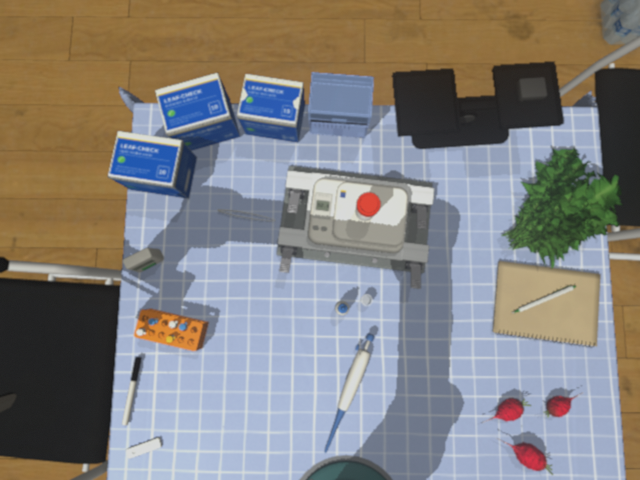

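View pics/side0.png

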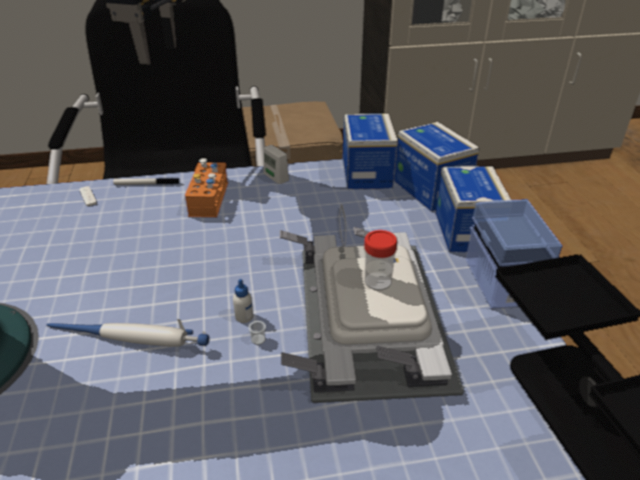

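```bash
cat > h.py <<'E'
import numpy as np,cv2
from cell import *
def world(n,d):
    c=calibration(n);v,u=np.mgrid[:480,:640]
    P=np.stack([(u-c['cx'])/c['fx']*d,(v-c['cy'])/c['fy']*d,d],-1)
    return (P-c['t'])@c['R']
def proj(n,X):
    c=calibration(n);q=np.atleast_2d(X)@c['R'].T+c['t']
    return np.c_[q[:,0]/q[:,2]*c['fx']+c['cx'],q[:,1]/q[:,2]*c['fy']+c['cy']]
E
python3 - <<'E'
from h import *
for n in("top","side"):
    d=np.load(n+"0.npy");W=world(n,d);z=W[...,2]
    x,y=W[...,0],W[...,1]
    reg=(x>.35)&(x<.75)&(y>-.3)&(y<.2)
    tb=reg&(abs(z)<.006); print(n,"table z",np.median(z[tb]),"plate z med",np.median(z[reg&(abs(z-.04)<.005)]))
    for lo,hi in((.006,.015),(.034,.046)):
        m=(reg&(z>lo)&(z<hi)).astype(np.uint8)
        m=cv2.morphologyEx(m,cv2.MORPH_OPEN,np.ones((2,2),np.uint8))
        r=cv2.minAreaRect(np.c_[x[m>0],y[m>0]].astype(np.float32)*1000);print(lo,m.sum(),r)
    im=cv2.imread(f"pics/{n}0.png")
    a,b,c2,d2=((265,160,445,295) if n=="top" else (270,215,470,405))
    cv2.imwrite(f"pics/{n}0c.png",cv2.resize(im[b:d2,a:c2],None,fx=4 if n=="top" else 3,fy=4 if n=="top" else 3,interpolation=cv2.INTER_CUBIC))
E
```

```text
top table z -0.0006163156024643086 plate z med 0.03963809297472462
0.006 3015 ((548.594482421875, -91.48910522460938), (487.3212890625, 284.7785339355469), 78.86428833007812)
0.034 3217 ((533.309814453125, -14.776641845703125), (321.4476623535156, 285.75439453125), 85.06929779052734)
side table z -0.0005611481033036482 plate z med 0.039642476859493105
0.006 5541 ((577.6419067382812, -226.44735717773438), (349.13555908203125, 741.0618286132812), 1.7160001993179321)
0.034 4897 ((517.6434326171875, -209.43295288085938), (804.1477661132812, 292.5037841796875), 83.21382141113281)
```

View pics/top0c.png

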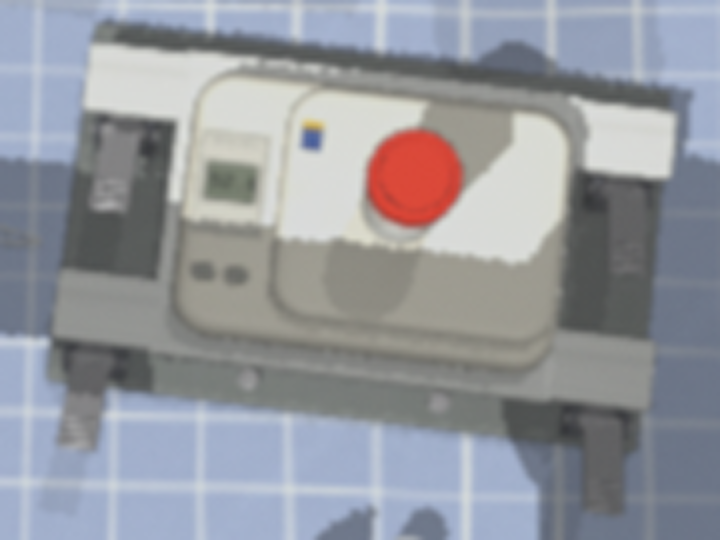

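View pics/side0c.png

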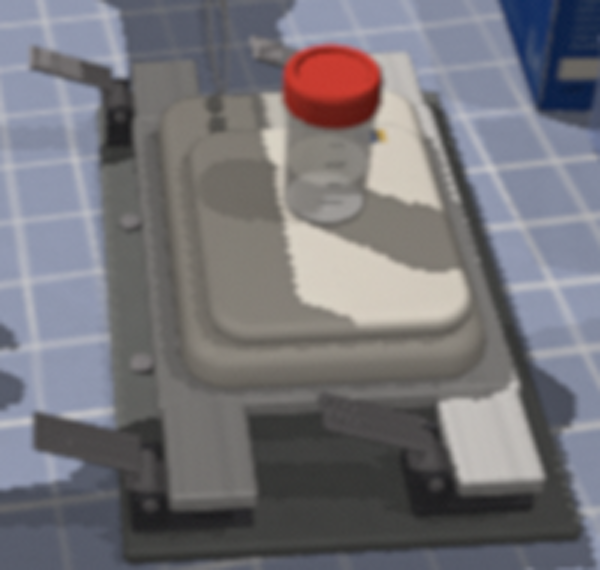

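```bash
cat >> h.py <<'E'
def ray(n,uv,z):
    c=calibration(n);r=np.r_[(uv[0]-c['cx'])/c['fx'],(uv[1]-c['cy'])/c['fy'],1]
    o=-c['R'].T@c['t'];r=c['R'].T@r;return o+r*(z-o[2])/r[2]
def fit(A,B):
    a=A-A.mean(0);b=B-B.mean(0);th=np.arctan2((a[:,0]*b[:,1]-a[:,1]*b[:,0]).sum(),(a*b).sum())
    R=np.array([[np.cos(th),-np.sin(th)],[np.sin(th),np.cos(th)]]);t=B.mean(0)-R@A.mean(0)
    return th,R,t,B-A@R.T-t
E
python3 - <<'E'
from h import *
A=np.array([[-78,155],[-42,155],[78,155],[42,155],[-78,-155],[-42,-155],[78,-155],[42,-155]])/1000
px=dict(top=[(48,345),(62,270),(92,42),(83,108),(650,412),(655,340),(677,108),(668,180)],
 side=[(135,62),(195,62),None,None,(170,505),(253,498),(545,482),(460,490)])
for n,o,s in(("top",(265,160),4),("side",(270,215),3)):
    k=[i for i in range(8) if px[n][i] and not(n=="side" and i>5 and 0)]
    B=np.array([ray(n,(px[n][i][0]/s-.4+o[0],px[n][i][1]/s-.4+o[1]),.04)[:2] for i in k])
    th,R,t,res=fit(A[k],B);print(n,th,t,(res*1000).round(1).tolist())
    if n=="top": T=(th,R,t)
th,R,t=T
W=world("top",np.load("top0.npy")); Ws=world("side",np.load("side0.npy"))
print("cup cap top",W[203:208,366:371].reshape(-1,3).mean(0),(R.T@(W[203:208,366:371].reshape(-1,3).mean(0)[:2]-t)))
for nm in("lug",):
  for sx in(-1,1):
    for sy in(1,-1):
      for dx in(0,-.066): 
        p=R@np.array([sx*.06+dx,sy*.13])+t
        print(sx,sy,dx,p.round(4), *[ [round(float(np.median(w[v-1:v+2,u-1:u+2,2])),4)  for (u,v) in [proj(n,np.r_[p,.04 if dx==0 else .054])[0].round().astype(int)]] for n,w in(("top",W),("side",Ws))])
# what is tall around
P=W.reshape(-1,3);l=(P[:,:2]-t)@R
for b in((.1,.3,-.3,.3),(-.3,.3,.17,.3),(-.3,.3,-.4,-.17),(-.35,-.09,-.2,.2)):
    m=(l[:,0]>b[0])&(l[:,0]<b[1])&(l[:,1]>b[2])&(l[:,1]<b[3])&(P[:,2]>.02)&(P[:,2]<.5)
    if m.sum(): print(b,m.sum(),l[m].min(0),l[m].max(0),P[m,2].max())
s=state();import scipy.spatial.transform as st
print(st.Rotation.from_quat(s['ee_rot']).as_matrix().round(3)); import cell; print(grip_point_offset if 'grip_point_offset' in dir() else [x for x in dir(cell) if x[0]!='_'])
E
```

```text
top -0.10693884508311287 [ 0.59458246 -0.01545701] [[-3.0, -1.3], [-0.2, -3.7], [0.5, -3.5], [1.1, -3.5], [-0.2, 2.7], [0.5, 3.2], [1.7, 2.2], [-0.3, 3.9]]
side -0.11677611279103173 [ 0.59425643 -0.01877014] [[1.9, -1.7], [-1.1, -3.4], [0.5, 0.0], [-1.2, 1.8], [0.0, 2.7], [-0.1, 0.6]]
cup cap top [ 0.59438707 -0.02831683  0.14842595] [ 0.00117833 -0.01280721]
-1 1 0 [0.5488 0.1202] [0.0391] [0.0399]
-1 1 -0.066 [0.4832 0.1272] [0.0615] [0.0608]
-1 -1 0 [ 0.521  -0.1383] [0.0395] [0.0401]
-1 -1 -0.066 [ 0.4554 -0.1313] [0.0597] [0.057]
1 1 0 [0.6681 0.1074] [0.0401] [0.1492]
1 1 -0.066 [0.6025 0.1144] [0.063] [0.0613]
1 -1 0 [ 0.6404 -0.1511] [0.0398] [0.0398]
1 -1 -0.066 [ 0.5747 -0.1441] [0.0626] [0.0607]
(0.1, 0.3, -0.3, 0.3) 14403 [ 0.13903476 -0.29998759] [0.2999379  0.29995234] 0.13794388763020995
(-0.3, 0.3, 0.17, 0.3) 3574 [-0.2999625  0.1700378] [0.24979604 0.29999729] 0.11746669984983402
(-0.3, 0.3, -0.4, -0.17) 7292 [-0.14328835 -0.39998718] [ 0.2999379  -0.17006573] 0.13794388763020995
(-0.35, -0.09, -0.2, 0.2) 1285 [-0.34990069 -0.14249267] [-0.09004917  0.14535081] 0.07432366497293076
[[-0.897  0.442 -0.001]
 [ 0.442  0.897 -0.001]
 [-0.    -0.002 -1.   ]]
0.0187
```

Call:
move_arm(
  commands=[
    {"xyz": [0, 0, 0], "yaw": -8, "gripper": 1},
    {"xyz": [0, 0, 0], "yaw": -8, "gripper": 1},
    {"xyz": [0, 0, 0], "yaw": -4, "gripper": 1},
    {"xyz": [0, 0, 0], "yaw": 0, "gripper": 1},
    {"xyz": [0, 0, 0], "yaw": 0, "gripper": 1},
  ],
)

```text
time_s: 0.6
eef_pos: [0.2874, 0.5828, 0.2142]
ee_rot: [0.055, 0.998, -0.0, -0.0]
ft_force: [0.8, -0.1, 0.2]
width: 0.588
gripper_force: 0.0
```

Call:
move_arm(
  commands=[
    {"xyz": [-0.027, -0.04, 0], "yaw": 0, "gripper": 1},
    {"xyz": [-0.027, -0.04, 0], "yaw": 0, "gripper": 1},
    {"xyz": [-0.027, -0.04, 0], "yaw": 0, "gripper": 1},
    {"xyz": [-0.027, -0.04, 0], "yaw": 0, "gripper": 1},
    {"xyz": [-0.027, -0.04, 0], "yaw": 0, "gripper": 1},
  ],
)

```text
time_s: 1.1
eef_pos: [0.4004, 0.3678, 0.2147]
ee_rot: [0.055, 0.998, 0.0, 0.0]
ft_force: [0.6, -0.2, -0.4]
width: 0.154
gripper_force: 0.0
```

Call:
move_arm(
  commands=[
    {"xyz": [-0.027, -0.04, 0], "yaw": 0, "gripper": 1},
    {"xyz": [-0.027, -0.04, 0], "yaw": 0, "gripper": 1},
    {"xyz": [-0.027, -0.03, 0], "yaw": 0, "gripper": 1},
    {"xyz": [-0.027, -0.03, 0], "yaw": 0, "gripper": 1},
    {"xyz": [0, 0, 0], "yaw": 0, "gripper": 1},
  ],
)

```text
time_s: 1.6
eef_pos: [0.4953, 0.2128, 0.2148]
ee_rot: [0.06, 0.998, -0.001, 0.001]
ft_force: [0.7, -0.2, 0.1]
width: 0.006
gripper_force: 0.0
```

```bash
cat >> h.py <<'E'
C=np.array([.5945,-.0165]);TH=-.11
def rep():
    s=state();c,q=np.cos(TH),np.sin(TH);R=np.array([[c,-q],[q,c]])
    print("t",round(s['time_s'],2),"local mm",(R.T@(s['eef_pos'][:2]-C)*1000).round(1),"z",round(s['eef_pos'][2]*1000,2),"F",s['ft_force'].round(2),"w",round(s['width'],3),s['qpos'].round(2))
E
python3 -c "from h import *;rep()"
```

```text
t 1.6 local mm [-123.8  217. ] z 214.83 F [ 0.74 -0.16  0.06] w 0.006 [-0.53  0.28  0.07  1.88 -0.02  0.98  1.  ]
```

Call:
move_arm(
  commands=[
    {"xyz": [-0.032, -0.035, 0], "yaw": 0, "gripper": 1},
    {"xyz": [-0.03, -0.035, 0.0], "yaw": 0, "gripper": 1},
    {"xyz": [0, -0.012, 0.04], "yaw": 0, "gripper": 1},
    {"xyz": [0, 0, 0.04], "yaw": 0, "gripper": 1},
    {"xyz": [0, 0, 0.04], "yaw": 0, "gripper": 1},
  ],
)

```text
time_s: 2.1
eef_pos: [0.5449, 0.1304, 0.0937]
ee_rot: [0.056, 0.998, 0.0, 0.001]
ft_force: [-0.3, -0.8, -0.4]
width: 0.002
gripper_force: 0.0
```

Call:
move_arm(
  commands=[
    {"xyz": [0, 0, 0.02], "yaw": 0, "gripper": 1},
    {"xyz": [0, 0, 0.01], "yaw": 0, "gripper": 1},
    {"xyz": [0, 0, 0], "yaw": 0, "gripper": 1},
    {"xyz": [0, 0, 0], "yaw": 0, "gripper": 1},
  ],
)

```text
time_s: 2.5
eef_pos: [0.5455, 0.131, 0.0656]
ee_rot: [0.054, 0.999, 0.0, 0.001]
ft_force: [1.0, -0.3, -0.1]
width: 0.003
gripper_force: 0.0
```

```bash
python3 -c "from h import *;rep()"
```

```text
t 2.5 local mm [-64.9 141.2] z 65.59 F [ 0.95 -0.34 -0.15] w 0.003 [-0.37  0.52  0.1   1.94 -0.08  0.69  1.23]
```

Call:
move_arm(
  commands=[
    {"xyz": [-0.005, -0.007, 0.01], "yaw": 0, "gripper": 1},
    {"xyz": [0, 0, 0.008], "yaw": 0, "gripper": 1},
    {"xyz": [0, 0, 0.004], "yaw": 0, "gripper": 1},
    {"xyz": [0, 0, 0.0], "yaw": 0, "gripper": 1},
    {"xyz": [0, 0, 0.0], "yaw": 0, "gripper": 1},
  ],
)

```text
time_s: 3.0
eef_pos: [0.5489, 0.123, 0.0426]
ee_rot: [0.054, 0.999, 0.0, -0.0]
ft_force: [0.7, -0.6, -0.2]
width: 0.005
gripper_force: 0.0
```

Call:
move_arm(
  commands=[
    {"xyz": [0, 0, 0.002], "yaw": 0, "gripper": 1},
    {"xyz": [0, 0, 0.001], "yaw": 0, "gripper": 1},
    {"xyz": [0, 0, 0.0], "yaw": 0, "gripper": 1},
  ],
)

```text
time_s: 3.3
eef_pos: [0.5492, 0.1231, 0.0401]
ee_rot: [0.054, 0.999, 0.0, 0.0]
ft_force: [-0.7, -0.4, 4.2]
width: 0.006
gripper_force: 1.9
```

Call:
move_arm(
  commands=[
    {"xyz": [0, 0, 0.001], "yaw": 0, "gripper": 1},
    {"xyz": [0, 0, 0.0], "yaw": 0, "gripper": 1},
  ],
)

```text
time_s: 3.5
eef_pos: [0.5492, 0.1232, 0.0398]
ee_rot: [0.054, 0.999, 0.0, 0.0]
ft_force: [-3.2, -0.9, 10.2]
width: 0.004
gripper_force: 5.4
```

Call:
move_arm(
  commands=[
    {"xyz": [0, 0, -0.02], "yaw": 0, "gripper": 1},
    {"xyz": [0, 0, -0.03], "yaw": 0, "gripper": 1},
    {"xyz": [-0.04, 0, 0], "yaw": 0, "gripper": 1},
    {"xyz": [-0.04, 0, 0.0], "yaw": 0, "gripper": 1},
    {"xyz": [-0.039, 0, 0.0], "yaw": 0, "gripper": 1},
  ],
)

```text
time_s: 4.0
eef_pos: [0.6687, 0.1101, 0.0892]
ee_rot: [0.054, 0.999, 0.0, 0.001]
ft_force: [1.4, 0.8, -0.2]
width: 0.008
gripper_force: 0.0
```

Call:
move_arm(
  commands=[
    {"xyz": [0, 0, 0], "yaw": 0, "gripper": 1},
    {"xyz": [0, 0, 0.03], "yaw": 0, "gripper": 1},
    {"xyz": [0, 0, 0.014], "yaw": 0, "gripper": 1},
    {"xyz": [0, 0, 0.0], "yaw": 0, "gripper": 1},
    {"xyz": [0, 0, 0.0], "yaw": 0, "gripper": 1},
  ],
)

```text
time_s: 4.5
eef_pos: [0.6667, 0.1102, 0.0447]
ee_rot: [0.054, 0.999, -0.0, -0.0]
ft_force: [0.2, -0.7, 0.1]
width: 0.004
gripper_force: 0.0
```

```bash
python3 -c "from h import *;rep()"
```

```text
t 4.5 local mm [ 57.8 133.9] z 44.69 F [ 0.24 -0.66  0.1 ] w 0.004 [-0.29  0.7   0.11  1.65 -0.1   0.8   1.32]
```

Call:
move_arm(
  commands=[
    {"xyz": [-0.002, 0, 0.002], "yaw": 0, "gripper": 1},
    {"xyz": [0, 0, 0.002], "yaw": 0, "gripper": 1},
    {"xyz": [0, 0, 0.001], "yaw": 0, "gripper": 1},
    {"xyz": [0, 0, 0.0], "yaw": 0, "gripper": 1},
  ],
)

```text
time_s: 4.9
eef_pos: [0.6696, 0.1098, 0.0403]
ee_rot: [0.054, 0.999, 0.0, 0.0]
ft_force: [0.1, -0.4, 1.9]
width: 0.003
gripper_force: 1.1
```

Call:
move_arm(
  commands=[
    {"xyz": [0, 0, 0.001], "yaw": 0, "gripper": 1},
    {"xyz": [0, 0, 0.0], "yaw": 0, "gripper": 1},
  ],
)

```text
time_s: 5.1
eef_pos: [0.6696, 0.1099, 0.04]
ee_rot: [0.054, 0.999, 0.0, 0.0]
ft_force: [-1.7, -0.3, 7.2]
width: 0.009
gripper_force: 3.8
```

Call:
move_arm(
  commands=[
    {"xyz": [0, 0, 0.001], "yaw": 0, "gripper": 1},
    {"xyz": [0, 0, 0.0], "yaw": 0, "gripper": 1},
  ],
)

```text
time_s: 5.3
eef_pos: [0.6697, 0.1099, 0.0398]
ee_rot: [0.054, 0.999, 0.0, 0.0]
ft_force: [-3.8, -1.0, 12.4]
width: 0.004
gripper_force: 6.2
```

Call:
move_arm(
  commands=[
    {"xyz": [0, 0, -0.02], "yaw": 0, "gripper": 1},
    {"xyz": [0, 0, -0.045], "yaw": 0, "gripper": 1},
    {"xyz": [0.04, 0, 0], "yaw": 0, "gripper": 1},
    {"xyz": [0.04, 0, 0.0], "yaw": 0, "gripper": 1},
    {"xyz": [0.04, 0, 0.0], "yaw": 0, "gripper": 1},
  ],
)

```text
time_s: 5.8
eef_pos: [0.5485, 0.1229, 0.1028]
ee_rot: [0.055, 0.999, 0.0, 0.0]
ft_force: [-0.4, 0.1, 0.1]
width: 0.006
gripper_force: 0.0
```

Call:
move_arm(
  commands=[
    {"xyz": [0.01, -0.045, 0], "yaw": 0, "gripper": 1},
    {"xyz": [0, -0.045, 0], "yaw": 0, "gripper": 1},
    {"xyz": [0, -0.045, 0], "yaw": 0, "gripper": 1},
    {"xyz": [0, -0.045, 0.0], "yaw": 0, "gripper": 1},
    {"xyz": [0, -0.045, 0.0], "yaw": 0, "gripper": 1},
  ],
)

```text
time_s: 6.3
eef_pos: [0.5151, -0.1013, 0.1029]
ee_rot: [0.054, 0.999, 0.0, 0.0]
ft_force: [1.8, -0.1, 0.5]
width: 0.005
gripper_force: 0.0
```

Call:
move_arm(
  commands=[
    {"xyz": [-0.01, -0.045, 0], "yaw": 0, "gripper": 1},
    {"xyz": [0, 0, 0], "yaw": 0, "gripper": 1},
    {"xyz": [0, 0, 0.0], "yaw": 0, "gripper": 1},
  ],
)

```text
time_s: 6.6
eef_pos: [0.5203, -0.1467, 0.1026]
ee_rot: [0.056, 0.998, 0.0, -0.0]
ft_force: [1.2, 0.4, 0.2]
width: 0.006
gripper_force: 0.0
```

```bash
python3 -c "from h import *;rep()"
```

```text
t 6.6 local mm [ -59.5 -137.5] z 102.55 F [1.16 0.4  0.21] w 0.006 [ 0.08  0.43  0.16  1.97 -0.1   0.75  1.76]
```

Call:
move_arm(
  commands=[
    {"xyz": [0, 0.003, 0.03], "yaw": 0, "gripper": 1},
    {"xyz": [0, 0, 0.02], "yaw": 0, "gripper": 1},
    {"xyz": [0, 0, 0.009], "yaw": 0, "gripper": 1},
    {"xyz": [0, 0, 0.0], "yaw": 0, "gripper": 1},
    {"xyz": [0, 0, 0.0], "yaw": 0, "gripper": 1},
  ],
)

```text
time_s: 7.1
eef_pos: [0.5215, -0.1419, 0.0441]
ee_rot: [0.054, 0.999, 0.0, 0.0]
ft_force: [-0.3, 0.6, 0.2]
width: 0.007
gripper_force: 0.0
```

Call:
move_arm(
  commands=[
    {"xyz": [0, 0, 0.002], "yaw": 0, "gripper": 1},
    {"xyz": [0, 0, 0.001], "yaw": 0, "gripper": 1},
    {"xyz": [0, 0, 0.001], "yaw": 0, "gripper": 1},
    {"xyz": [0, 0, 0.0], "yaw": 0, "gripper": 1},
  ],
)

```text
time_s: 7.5
eef_pos: [0.5213, -0.1427, 0.0399]
ee_rot: [0.054, 0.999, -0.0, 0.0]
ft_force: [-0.3, -0.4, 0.6]
width: 0.005
gripper_force: 0.3
```

Call:
move_arm(
  commands=[
    {"xyz": [0, 0, 0.001], "yaw": 0, "gripper": 1},
    {"xyz": [0, 0, 0.0], "yaw": 0, "gripper": 1},
  ],
)

```text
time_s: 7.7
eef_pos: [0.5212, -0.1427, 0.0388]
ee_rot: [0.054, 0.999, -0.0, 0.0]
ft_force: [0.8, 0.6, 1.9]
width: 0.007
gripper_force: 1.0
```

Softer here: about 1.3 N/mm. I'll press on to its stop.

Call:
move_arm(
  commands=[
    {"xyz": [0, 0, 0.001], "yaw": 0, "gripper": 1},
    {"xyz": [0, 0, 0.001], "yaw": 0, "gripper": 1},
    {"xyz": [0, 0, 0.0], "yaw": 0, "gripper": 1},
  ],
)

```text
time_s: 8.0
eef_pos: [0.5212, -0.1427, 0.0368]
ee_rot: [0.054, 0.999, -0.0, 0.0]
ft_force: [0.2, -0.8, 5.2]
width: 0.006
gripper_force: 2.4
```

Call:
move_arm(
  commands=[
    {"xyz": [0, 0, 0.001], "yaw": 0, "gripper": 1},
    {"xyz": [0, 0, 0.001], "yaw": 0, "gripper": 1},
    {"xyz": [0, 0, 0.0], "yaw": 0, "gripper": 1},
  ],
)

```text
time_s: 8.3
eef_pos: [0.5212, -0.1427, 0.036]
ee_rot: [0.054, 0.999, 0.0, 0.0]
ft_force: [-4.1, 1.3, 16.5]
width: 0.006
gripper_force: 8.0
```

Call:
move_arm(
  commands=[
    {"xyz": [0, 0, -0.005], "yaw": 0, "gripper": 1},
    {"xyz": [0, 0, -0.04], "yaw": 0, "gripper": 1},
    {"xyz": [0.033, 0.002, 0], "yaw": 0, "gripper": 1},
    {"xyz": [0.033, 0.002, 0.0], "yaw": 0, "gripper": 1},
    {"xyz": [0, 0, 0], "yaw": 0, "gripper": 1},
  ],
)

```text
time_s: 8.8
eef_pos: [0.4507, -0.1307, 0.0789]
ee_rot: [0.055, 0.998, 0.001, -0.003]
ft_force: [0.2, 0.5, 0.0]
width: 0.006
gripper_force: 0.0
```

Call:
move_arm(
  commands=[
    {"xyz": [0, 0, 0.01], "yaw": 0, "gripper": 1},
    {"xyz": [0, 0, 0.005], "yaw": 0, "gripper": 1},
    {"xyz": [0, 0, 0.0], "yaw": 0, "gripper": 1},
  ],
)

```text
time_s: 9.1
eef_pos: [0.4559, -0.1315, 0.0633]
ee_rot: [0.054, 0.999, 0.0, -0.001]
ft_force: [0.8, -0.4, 0.4]
width: 0.004
gripper_force: 0.0
```

```bash
python3 - <<'E'
from h import *
rep()
p,d=get_image("side");q=proj("side",np.r_[state()['eef_pos']])[0];print(q)
u,v=q.astype(int);cr=p[v-90:v+110,u-100:u+150,::-1];cv2.imwrite("pics/s1.png",cv2.resize(cr,None,fx=3,fy=3,interpolation=cv2.INTER_CUBIC))
E
```

```text
t 9.1 local mm [-125.2 -129.5] z 63.33 F [ 0.78 -0.39  0.44] w 0.004 [ 0.08  0.41  0.15  2.14 -0.11  0.6   1.77]
[286.99869902 354.74922392]
```

View pics/s1.png

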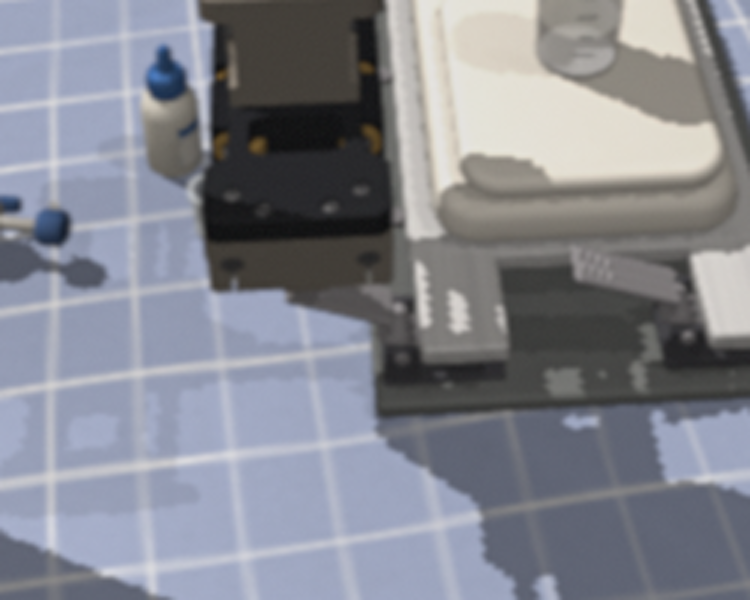

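The picture shows the gripper standing over the near-right lever (tab at crop 350,300). The dropper (crop 170,120) and the vial beside it stay clear. I'll press down in steps.

Call:
move_arm(
  commands=[
    {"xyz": [0, 0, 0.004], "yaw": 0, "gripper": 1},
    {"xyz": [0, 0, 0.003], "yaw": 0, "gripper": 1},
    {"xyz": [0, 0, 0.003], "yaw": 0, "gripper": 1},
    {"xyz": [0, 0, 0.003], "yaw": 0, "gripper": 1},
    {"xyz": [0, 0, 0], "yaw": 0, "gripper": 1},
  ],
)

```text
time_s: 9.65
eef_pos: [0.4534, -0.1313, 0.0509]
ee_rot: [0.055, 0.999, 0.0, -0.002]
ft_force: [0.5, 0.5, 0.1]
width: 0.0
gripper_force: 0.1
```

Call:
move_arm(
  commands=[
    {"xyz": [0, 0, 0.003], "yaw": 0, "gripper": 1},
    {"xyz": [0, 0, 0.003], "yaw": 0, "gripper": 1},
    {"xyz": [0, 0, 0], "yaw": 0, "gripper": 1},
  ],
)

```text
time_s: 9.95
eef_pos: [0.4543, -0.1314, 0.0451]
ee_rot: [0.054, 0.999, 0.0, -0.002]
ft_force: [-2.4, 0.1, 2.6]
width: 0.004
gripper_force: 1.2
```

Call:
move_arm(
  commands=[
    {"xyz": [0, 0, 0.002], "yaw": 0, "gripper": 1},
    {"xyz": [0, 0, 0.002], "yaw": 0, "gripper": 1},
    {"xyz": [0, 0, 0], "yaw": 0, "gripper": 1},
  ],
)

```text
time_s: 10.25
eef_pos: [0.4539, -0.1314, 0.0411]
ee_rot: [0.055, 0.999, 0.0, -0.002]
ft_force: [-3.3, 0.5, 2.8]
width: 0.005
gripper_force: 1.6
```

```bash
python3 - <<'E'
from h import *
rep()
p,d=get_image("side");cv2.imwrite("pics/s2.png",cv2.resize(p[280:420,230:420,::-1],None,fx=4,fy=4,interpolation=cv2.INTER_CUBIC))
E
```

```text
t 10.25 local mm [-127.2 -129.6] z 41.11 F [-3.3   0.47  2.81] w 0.005 [ 0.09  0.45  0.14  2.15 -0.12  0.55  1.78]
```

View pics/s2.png

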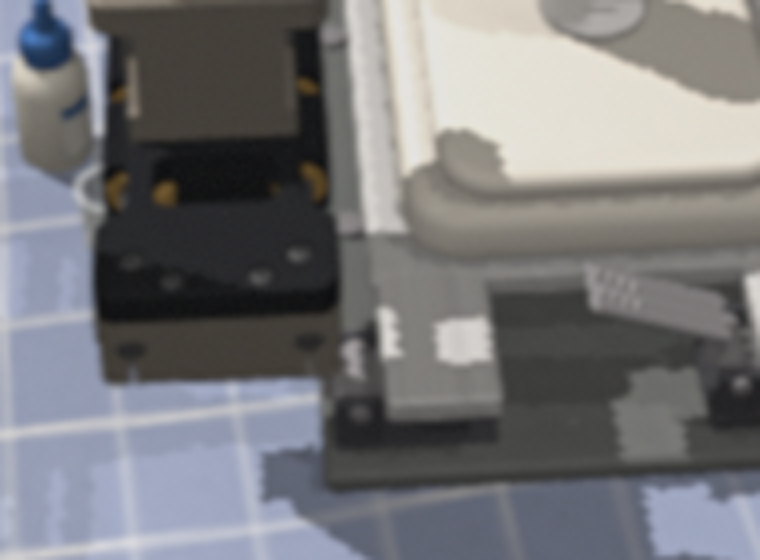

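The gripper body hides the tab, though its visible sloping part has gone down. The expected stop is at z 0.040, so I'll press on gently.

Call:
move_arm(
  commands=[
    {"xyz": [0, 0, 0.001], "yaw": 0, "gripper": 1},
    {"xyz": [0, 0, 0.001], "yaw": 0, "gripper": 1},
    {"xyz": [0, 0, 0], "yaw": 0, "gripper": 1},
  ],
)

```text
time_s: 10.6
eef_pos: [0.4556, -0.1315, 0.0401]
ee_rot: [0.054, 0.999, 0.0, -0.0]
ft_force: [-5.7, 0.2, 11.9]
width: 0.002
gripper_force: 5.9
```

Call:
move_arm(
  commands=[
    {"xyz": [0, 0, 0.001], "yaw": 0, "gripper": 1},
    {"xyz": [0, 0, 0], "yaw": 0, "gripper": 1},
  ],
)

```text
time_s: 10.8
eef_pos: [0.4555, -0.1315, 0.0398]
ee_rot: [0.054, 0.999, 0.0, -0.0]
ft_force: [-8.1, 0.7, 19.8]
width: 0.005
gripper_force: 10.3
```

The hard stop is at z = 0.040, at 20 N. I'll lift off and check.

Call:
move_arm(
  commands=[
    {"xyz": [0, 0, -0.005], "yaw": 0, "gripper": 1},
    {"xyz": [0, 0, -0.03], "yaw": 0, "gripper": 1},
    {"xyz": [0, 0, -0.04], "yaw": 0, "gripper": 1},
    {"xyz": [0, 0, -0.045], "yaw": 0, "gripper": 1},
    {"xyz": [0, -0.02, -0.04], "yaw": 0, "gripper": 1},
  ],
)

```text
time_s: 11.3
eef_pos: [0.4548, -0.1494, 0.2006]
ee_rot: [0.052, 0.999, 0.0, 0.001]
ft_force: [0.9, -0.8, 0.2]
width: 0.007
gripper_force: 0.0
```

Call:
move_arm(
  commands=[
    {"xyz": [0, -0.045, 0], "yaw": 0, "gripper": 1},
    {"xyz": [0, -0.045, 0], "yaw": 0, "gripper": 1},
    {"xyz": [0, -0.045, 0], "yaw": 0, "gripper": 1},
    {"xyz": [0, -0.045, 0], "yaw": 0, "gripper": 1},
    {"xyz": [0, 0, 0], "yaw": 0, "gripper": 1},
  ],
)

```text
time_s: 11.8
eef_pos: [0.4324, -0.3373, 0.1989]
ee_rot: [0.059, 0.998, -0.002, 0.001]
ft_force: [-0.5, -0.0, 0.5]
width: 0.004
gripper_force: 0.0
```

```bash
python3 - <<'E'
from h import *
rep()
p,d=get_image("side");cv2.imwrite("pics/s3.png",cv2.resize(p[215:405,220:470,::-1],None,fx=3,fy=3,interpolation=cv2.INTER_CUBIC))
p2,d2=get_image("top");W=world("top",d2);Ws=world("side",d);R=np.array([[np.cos(TH),-np.sin(TH)],[np.sin(TH),np.cos(TH)]])
for sx in(-60,60):
  for sy in(130,-130):
    o=[]
    for dx in(0,-66):
      X=np.r_[R@np.array([sx+dx,sy])/1000+C,.04 if dx==0 or (sx,sy)==(-60,-130) else .058]
      for n,w in(("top",W),("side",Ws)):
        u,v=proj(n,X)[0].round().astype(int);o.append(round(float(np.median(w[v-1:v+2,u-1:u+2,2]))*1000,1))
    print(sx,sy,o)
a=cv2.imread("pics/top0.png")[:,:,::-1];D=cv2.absdiff(a,p2).max(2);print("scale/cup diff",D[175:255,310:408].mean(), "dropper/vial",D[285:320,330:380].mean(),"forceps",D[205:225,215:275].mean())
E
```

```text
t 11.8 local mm [-125.9 -336.6] z 198.87 F [-0.47 -0.05  0.52] w 0.004 [ 0.34  0.31  0.31  1.89 -0.11  0.95  2.16]
-60 130 [39.8, 405.1, 61.1, 420.2]
-60 -130 [38.8, 40.1, 39.1, 330.4]
60 130 [39.4, 149.7, 62.5, 62.1]
60 -130 [39.6, 40.0, 61.6, 61.6]
scale/cup diff 30.427933673469386 dropper/vial 7.440571428571428 forceps 51.44083333333333
```

View pics/s3.png

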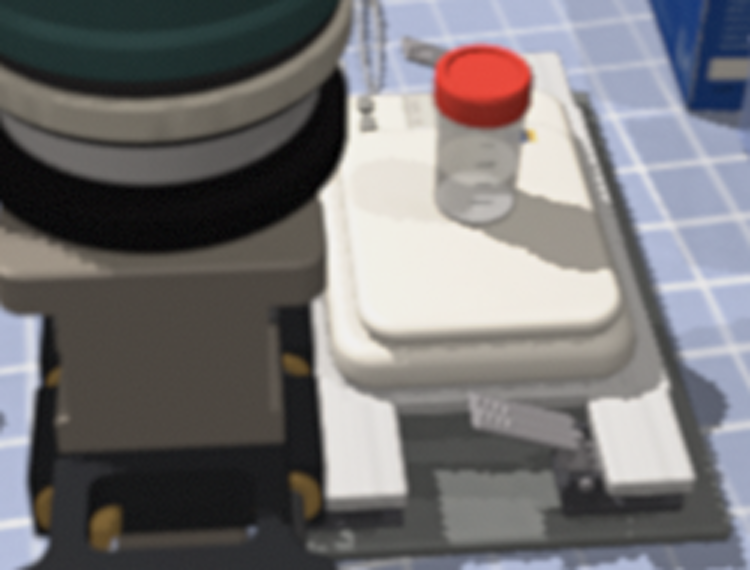

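The side view shows the scale and cup unmoved and the other levers standing, at about 61 mm. The pressed near-right tab is flat at 39 mm, flush with the plate. Handing in.

```bash
python3 -c "
from cell import *
print(finish_job())"
```

```text
the job is handed in; nothing more can be done
None
```

The near-right lug was the one that gave (4 mm). I pressed its shim lever flat to the stop, flush with the plate, left the other three standing, and handed the job in at about 12 s. I didn't press the far-right lug, having already found the rocking one, and didn't re-press the near-right lug after shimming.

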